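# Pack shunter and tender into the tray and hold a spring clip open over its picture card

## Task

Pack the black shunter and the green tender wheels-down into the free strip of the top tray tier beside the straight track, end to end in either order, setting them down rather than dropping them. Then squeeze the red spring clip to take it off the oak rack and hold it wide open around the middle of the top edge of the tray's picture card, the edge well inside the jaws but touching neither, so that I can slip the stock list in: finish while still holding the clip open there. Do not shift the orange pier, the blue wagon or the curved track in the rack.

Things in the scene. Friction and masses are not known exactly. Their poses are not given: they have to be found in the camera images.
- tray: Stacking tray of three translucent tiers, fixed. Origin: centre of its underside; x points across it to the picture card, y along its length, z up. Tiers are 94 (x) by 164 (y) mm, walls 3 mm. The top tier's floor is 79 mm above the origin, its rim 95 mm; inside 88 by 158 mm. The straight track lies in its card-side half; the other half is the free strip
- lane (a point): Centre of the free strip, on the floor of the top tier. The strip is 47 mm wide (tray x) and 158 mm long (tray y), bounded by 16 mm high walls and, on the card side, by the 12 mm high straight track. Axes as the tray
- straight: Straight wooden track piece, 40 x 144 x 12 mm, loose, already lying flat in the card-side half of the top tier; stays in the tier. Origin: centre of its underside, length along y
- card_top (a point): Middle of the top edge of the stiff picture card (white with a yellow picture), upright and fixed in a holder behind the tray's +x wall. 3 mm thick (x, its normal), 92 mm wide (y); its top is 149 mm above the tray's underside, 54 mm above the rim. It stands 50.5 mm from the tray's middle. Axes as the tray
- shunter: The black shunter's body; origin under its centre at the foot of the wheels, length along x, z up
- shunter_center (a point): Centre of the loose black centre-cab shunter, half-way up (28 mm above the foot of its wheels). 84 mm long (x), 34 mm wide (y), 56 mm high, 0.12 kg; wheels do not turn. The cab in the middle, 30 mm long and 32 mm wide under a 34 mm square roof, reaches from 19 mm to the top; the hoods beside it are 35 mm high. Can be gripped across the cab
- tender: The green tender's body; origin under its centre at the foot of the wheels, length along x, z up
- tender_center (a point): Centre of the loose green plastic tender, half-way up (26 mm above the foot of its wheels). 58 mm long (x), 34 mm wide (y), 52 mm high, 0.07 kg; wheels do not turn. Its green body, 52 mm long and 32 mm wide, reaches from 18 to 48 mm above the foot
- clip: The whole clip, 0.042 kg; origin and axes as clip_center. Squeezing its handles spreads the jaw tips, 44 mm below the pin, from 8 mm as parked to 23 mm at the stop. The spring takes 5 N on each handle as parked, 9 N at the stop, and shuts the clip when let go. The pin is 10 mm thick; below it the space between the jaws is free
- clip_center (a point): Pivot pin, half-way up the loose red spring clip, 88 mm high, like a big clothes peg, jaws down, handles up; y runs across jaws and handles. It starts clamped on the top edge of the rack's end panel (8 mm thick, top 26 mm below this point). The flat handles, 40 mm wide (x), reach 2 to 42 mm above the pin: 37 mm over their outer faces at the top as parked, 22 mm and parallel at their stop
- jaw_a (a point): Inner lower edge of the clip's +y jaw tip, middle of its width; moves with that lever
- jaw_b (a point): Inner lower edge of the clip's -y jaw tip, middle of its width; moves with that lever
- rack: Slotted oak rack, 190 (x) x 104 (y) x 80 mm, fixed. Origin: centre of its underside. Upright end panels, 8 mm thick and 80 mm high, stand at y = -48 and +48 mm; the clip is parked on the one at -48 mm. Curved track pieces stand between them, lower than the panels
- curve1: Curved wooden track piece standing as an arch in the middle slot of the rack, 170 mm span, 55 mm high, 12 mm thick; bystander. Origin: middle of its foot
- curve2: Second curved track piece, in the rack's slot farthest from the clip; bystander. Origin: middle of its foot
- pier: Orange bridge pier, 62 x 44 x 68 mm, loose bystander. Origin: centre of its underside
- wagon: Blue open wagon, 70 x 34 x 36 mm, loose bystander. Origin: centre of its underside
There are look-alikes about, which are no part of the job. Leave any purple look-alike of the straight alone.

How it is judged:
On the way, in this order (a step that is already met when the one before it is completed fails the run):
1. shunter and tender stand packed in the top tier, let go (x of shunter_center in the frame of tray between -0.046 and 0.046 m and y of shunter_center in the frame of tray between -0.041 and 0.041 m and z of shunter_center in the frame of tray between 0.103 and 0.111 m and angle between each of shunter, tender's own z axis and vertical below 0.1 rad and x of tender_center in the frame of tray between -0.046 and 0.046 m and y of tender_center in the frame of tray between -0.054 and 0.054 m and z of tender_center in the frame of tray between 0.101 and 0.109 m and z of straight in the frame of tray between 0.075 and 0.085 m and contact force between the fingers and shunter below 0.2 N and contact force between the fingers and tender below 0.2 N and linear speed of each of shunter, tender below 0.02 m/s), for 0.2 s.
2. the clip is squeezed wide open in the fingers and off the rack (distance between jaw_a and jaw_b above 0.015 m and contact force between the fingers and clip above 2 N and contact force between clip and rack below 0.1 N and distance of clip_center from where it was at the start of the episode above 0.03 m), for 0.2 s.
At the end, for the whole second after the job is handed in: Both upright on the top tier's floor, let go; straight track still in it. Fingers hold the clip over 2 N, still; jaw tips over 15 mm apart, one each side of the card, 4 mm+ from its mid-plane, 8 mm+ below its top edge, within 28 mm of its middle; card and tray untouched (< 0.3 N) (all of step 1 and ((x of jaw_a in the frame of card_top above 0.004 m and x of jaw_b in the frame of card_top below -0.004 m) or (x of jaw_a in the frame of card_top below -0.004 m and x of jaw_b in the frame of card_top above 0.004 m)) and z of each of jaw_a, jaw_b in the frame of card_top below -0.008 m and y of jaw_a in the frame of card_top between -0.028 and 0.028 m and y of jaw_b in the frame of card_top between -0.028 and 0.028 m and distance between jaw_a and jaw_b above 0.015 m and contact force between the fingers and clip above 2 N and contact force between clip and tray below 0.3 N and linear speed of clip below 0.03 m/s); the arm keeps its last pose, push and grip.
It fails at once if the pier, the wagon or a curved track piece is shifted by more than 20 mm (distance of any of pier, wagon, curve1, curve2 from where it was at the start of the episode above 0.02 m).
It fails at once if the shunter, the tender or the clip is dropped: let go and falling faster than 0.75 m/s (some 30 mm) ((contact force between the fingers and shunter below 0.05 N and linear speed of shunter above 0.75 m/s) or (contact force between the fingers and tender below 0.05 N and linear speed of tender above 0.75 m/s) or (contact force between the fingers and clip below 0.05 N and linear speed of clip above 0.75 m/s)).
It also fails if it takes over 61 s, if anything falls off the work surface, if the arm or the gripper's body presses on something with over 40 N, if the wrist force passes 120 N, or if a joint passes its speed limit or range.

## Robot

A 6-joint arm with a two-finger parallel gripper is mounted at the origin on the work surface. World frame = base frame: x ahead of the robot, y to its left, z up, the work surface at z = 0. Lengths are in m, angles in rad, forces in N, time in s.
With the tool pointing down it reaches from about 0.35 to 0.775 m from the base axis. Payload 7.3 kg.
Tool frame: the origin (TCP) lies midway between the tips of the shut fingers; the grasp point (between the pads) lies 19 mm behind it (robot.grip_depth is the z of the grasp point in the tool frame, in m); z points along the fingers, y is the line along which they close (so a half turn about z gives the same grasp; the last joint's range is limited). The gripper opens to 92 mm and grips with 3 to 60 N. Pads are 19 mm wide; open, the fingers measure 130 mm over their backs; the gripper's body (75 mm by 190 mm) begins 47 mm behind the grasp point.
Start: joints at [-1.335, 0.342, 1.524, -0, 1.275, -0.146], TCP at [0.196, -0.487, 0.227] pointing down, gripper open.
Joint ranges: [-2.53, 2.53], [-0.77, 2.02], [0.04, 2.7], [-1, 4.14], [0.28, 2.66], [-3.11, 3.11]. Speed limits (rad/s): [2.57, 2.57, 3.14, 3.14, 3.14, 3.14].

## Interface

Orientations are given as [roll, pitch, yaw] about the fixed x, y, z axes, in that order (R = Rz(yaw) Ry(pitch) Rx(roll)).
In Python, from cell import robot, viewer gives the robot as it stands.
- The arm moves only by the tool step_arm, never from a script. Its argument "increments" is a list of rows, each an object with "delta_pos": the shift along the tool's x, y, z in cm, a list of three; "dr": the turn, a rotation vector about the tool's x, y, z in degrees, a list of three; "fingers": the closure, from -1 (fully open) to 1 (shut), so that 0 is half open. In form: [{"delta_pos": [tx, ty, tz], "dr": [wx, wy, wz], "fingers": fingers}, ...]. A call has exactly 5 rows; each row is the pose to reach, as a shift and turn from the pose commanded when the call began, along the tool's axes at that moment; what a row does not reach only later rows make up. A row lasts 1/8 s, in which the tool goes at most 62.5 mm and 10.7 degrees, less where a joint would pass 70% of its speed; a pose out of reach is approached as far as the arm can. A call with a gripper value outside its range is refused whole. The fingers move at their own pace and stop on an object; "newtons" is the grip in N (left out, the last holds). Time passes only in rows, so rows that repeat a pose let the fingers close, or fill a call up. It gives the time, the measured TCP pose, the force, the opening and the grip force at its end, in the units of the state.
- robot.observe(): the state, without advancing time (a new reading comes with each control period).
- viewer.read_camera(name): name is "scene" or "top" or "wrist"; returns the picture (400x640x3 uint8, red, green, blue); there is no depth.
- viewer.camera_params(name): a dict with "K" (3x3 intrinsics, pixels), "T" (4x4, takes a point from camera to world coordinates). Camera axes: x right, y down, z forward; pixel columns grow to the right and rows downward; lengths in m; the calibration is good to about 2 mm. A picture is of the moment at which its call begins: read the wrist's pose just before it. camera_params takes no time and is no camera call; for the wrist camera it gives the pose at the moment of the call.
- robot.hand_in(): hands the job in; it is judged then, once.
The state is a dict: "time": time; "qpos": joint angles; "qvel": joint speeds; "joint_efforts": joint torques, N m; "tool_pos": TCP position; "tool_rot": TCP orientation; "contact_force": force on the tool from outside, world axes, zero at the start; "torque": the same for the moment, N m; "opening": finger opening in m; "grip_force": force on a finger pad.
Only numpy, scipy, OpenCV 4.12 (cv2) and the standard library are available. Lean on these libraries where they do the work, as an engineer would, in place of code of your own. Each camera call takes 0.05 s, during which the arm holds its last target. There are 200 camera calls.

## Working session

There is one attempt and no reset: what is moved stays moved. The work goes in short steps, Python scripts to look and compute and a tool call to move; the robot and the scene stay as the last step left them, time stands still between calls to the robot, and variables do not carry over. Pictures are saved under pics/ and viewed, at most 11 in all, crops included, and the job is handed in when it is done.

Besides the shell and the picture viewer there is one more tool, called after "Request:" in YAML: its name, and indented under it one key for each argument. step_arm: Moves the arm, as the interface text tells. Its arguments: {"type":"object","properties":{"increments":{"type":"array"},"newtons":{"type":"number"}},"required":["increments"]}

```bash
mkdir -p pics
python3 - <<'E'
from cell import robot, viewer
import cv2
for n in ["scene","top"]:
    im=viewer.read_camera(n); cv2.imwrite(f"pics/{n}0.png",im[:,:,::-1])
    p=viewer.camera_params(n); print(n,p["K"].round(1).tolist(),p["T"].round(4).tolist())
s=robot.observe(); print(s, robot.grip_depth)
E
```

```text
scene [[492.5, 0.0, 326.5], [0.0, 492.5, 200.3], [0.0, 0.0, 1.0]] [[0.0982, 0.8496, -0.5182, 1.2005], [0.9952, -0.0842, 0.0506, -0.1148], [-0.0006, -0.5206, -0.8538, 1.2201], [0.0, 0.0, 0.0, 1.0]]
top [[385.0, 0.0, 323.6], [0.0, 385.0, 206.4], [0.0, 0.0, 1.0]] [[-0.0006, -0.9977, 0.0683, 0.4559], [-1.0, 0.0013, 0.0096, -0.0346], [-0.0097, -0.0683, -0.9976, 1.2133], [0.0, 0.0, 0.0, 1.0]]
{'time': 0.1, 'qpos': array([-1.33505488e+00,  3.42621536e-01,  1.52491982e+00, -6.84646947e-06,
        1.27541275e+00, -1.46005223e-01]), 'qvel': array([ 4.85508129e-04, -2.46341629e-05, -3.06765065e-03, -8.38011864e-04,
        1.49310637e-04,  1.37239156e-03]), 'joint_efforts': array([ 1.56935519e-03, -4.32004344e+01, -2.44693798e+01,  7.19295605e-02,
        5.25985903e-02, -5.16290925e-05]), 'tool_pos': array([ 0.19551403, -0.4868408 ,  0.22613141]), 'tool_rot': array([-3.14024473e+00, -1.91596196e-04,  3.81748538e-01]), 'contact_force': array([0.46019088, 0.05995486, 0.8141102 ]), 'torque': array([0.0389127 , 0.0704517 , 0.02860199]), 'grip_force': 0.0, 'opening': 0.09206690437575954} -0.0188
```

View pics/top0.png

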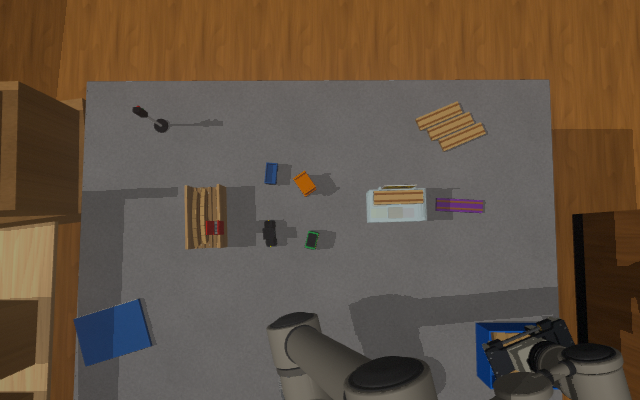

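View pics/scene0.png

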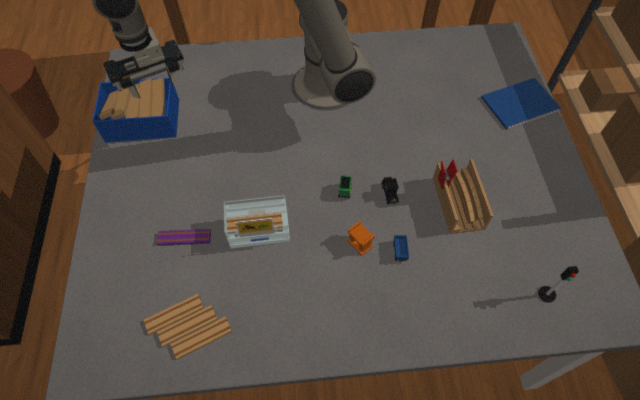

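The top view shows the rack at (205,216) with the clip at (215,228), the shunter at (270,233), the tender at (312,240), the pier at (305,183), the wagon at (271,173), and the tray at (396,205). The card is on the far (+x) side. I'll enlarge both views.

Run:
```python
import cv2,numpy as np
a=cv2.imread("pics/top0.png")[155:255,175:441]; b=cv2.imread("pics/scene0.png")[150:250,220:486]
f=lambda i:cv2.resize(i,None,fx=3,fy=3,interpolation=cv2.INTER_CUBIC)
def g(i,x0,y0):
    i=f(i)
    for k in range(0,266,20): cv2.putText(i,str(x0+k),(k*3,9),0,.33,(255,255,255),1); cv2.line(i,(k*3,10),(k*3,14),(255,255,255))
    for k in range(0,100,20): cv2.putText(i,str(y0+k),(0,k*3+4),0,.33,(0,255,255),1)
    return i
cv2.imwrite("pics/zoom0.png",np.vstack([g(a,175,155),g(b,220,150)])[:600])
```

```text
(no output)
```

View pics/zoom0.png

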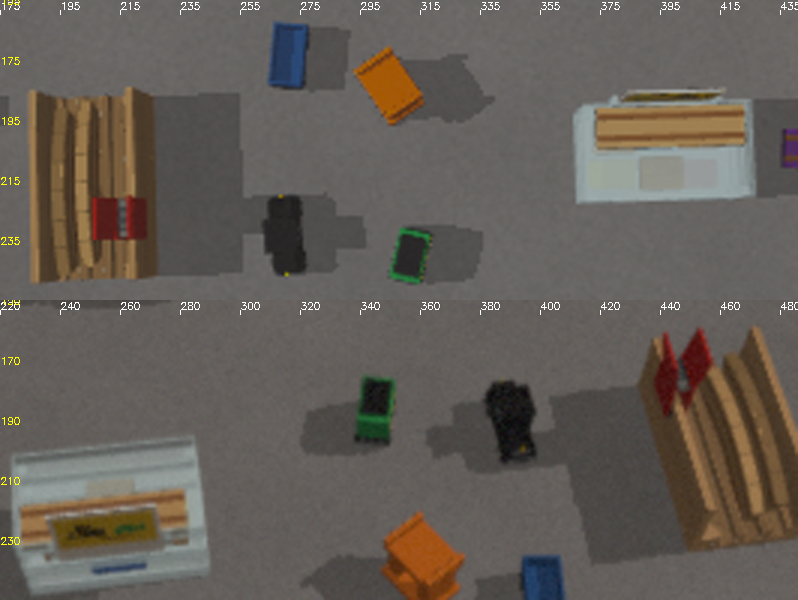

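The zoom shows the tender's top centre at about (311.8,240), the shunter at (269.7,233), the tray rim centre at (396.7,205), and the clip handles spanning (206–224, 221–235).

```bash
cat > h.py <<'E'
import numpy as np, cv2
from cell import robot, viewer
from scipy.spatial.transform import Rotation as R
def ray(p,u,v,z):
    K,T=p["K"],p["T"]; d=T[:3,:3]@np.linalg.solve(K,[u,v,1.]); o=T[:3,3]
    return o+d*(z-o[2])/d[2]
def go(pos,yaw,cmd=None):
    "delta for TCP to pos, tool down with yaw (deg)"
    s=robot.observe(); r=R.from_euler('xyz',s["tool_rot"])
    t=R.from_euler('xyz',[180,0,yaw],degrees=True)
    print("delta_pos",(r.inv().apply(np.array(pos)-s["tool_pos"])*100).round(2),"dr",np.degrees((r.inv()*t).as_rotvec()).round(1), "t",round(s["time"],2))
def snap(name,f):
    p=viewer.camera_params(name); im=viewer.read_camera(name); cv2.imwrite(f,im[:,:,::-1]); return p,im
E
python3 - <<'E'
from h import *
p=viewer.camera_params("top")
def q(X,Y,z): r=ray(p,175+X/3,155+Y/3,z); return r[:2].round(4)
print("shunter ends",q(281,196,.035),q(287,273,.035),"mid",q(284.5,234,.045))
print("tender",[q(*a,.05) for a in [(402,228),(432,234),(418,283),(390,276)]])
print("rim",[q(*a,.095) for a in [(575,104),(577,203),(754,196),(750,98)]])
print("clip",[q(*a,.148) for a in [(92,198),(92,239),(146,198),(146,239)]])
print("rackpanel -48",[q(*a,.08) for a in [(128,88),(137,278)]])
c=viewer.camera_params("wrist"); print(c["K"]); s=robot.observe()
Tt=np.eye(4);Tt[:3,:3]=R.from_euler('xyz',s["tool_rot"]).as_matrix();Tt[:3,3]=s["tool_pos"]; print((np.linalg.inv(Tt)@c["T"]).round(3))
E
```

```text
shunter ends [0.4941 0.1452] [0.4158 0.1384] mid [0.4554 0.1398]
tender [array([0.4613, 0.0207]), array([ 0.4553, -0.0094]), array([0.4063, 0.0046]), array([0.4133, 0.0327])]
rim [array([ 0.5813, -0.1495]), array([ 0.4851, -0.1506]), array([ 0.4917, -0.3214]), array([ 0.5869, -0.3193])]
clip [array([0.4888, 0.303 ]), array([0.4509, 0.3022]), array([0.4887, 0.2529]), array([0.4509, 0.2523])]
rackpanel -48 [array([0.5997, 0.291 ]), array([0.4125, 0.2787])]
[[309.11000468   0.         318.8212127 ]
 [  0.         309.11000468 197.97495448]
 [  0.           0.           1.        ]]
[[ 0.001 -0.954 -0.3    0.081]
 [ 1.     0.     0.001  0.   ]
 [-0.001 -0.3    0.954 -0.158]
 [ 0.     0.     0.     1.   ]]
```

```bash
python3 -c "
from h import *
go([.434,.012,.20],-15)"
```

```text
delta_pos [ 40.72 -37.4    2.67] dr [-0.1  0.  36.9] t 0.1
```

Request:
step_arm:
  increments:
    - {"delta_pos": [4.4,-4.05,0.2],"dr": [0,0,7.4],"fingers": -1}
    - {"delta_pos": [8.8,-8.1,0.4],"dr": [0,0,14.8],"fingers": -1}
    - {"delta_pos": [13.2,-12.15,0.6],"dr": [0,0,22.1],"fingers": -1}
    - {"delta_pos": [17.6,-16.2,0.8],"dr": [0,0,29.5],"fingers": -1}
    - {"delta_pos": [22,-20.25,1],"dr": [0,0,36.9],"fingers": -1}
  newtons: 10

```text
time: 0.72
tool_pos: [0.3247, -0.2155, 0.2166]
tool_rot: [-3.142, -0.0, -0.267]
contact_force: [2.0, -0.3, -0.8]
opening: 0.092
grip_force: 0.0
```

```bash
python3 -c "
from h import *
go([.434,.012,.20],-15)"
```

```text
delta_pos [  4.54 -24.83   1.66] dr [-0.  -0.  -0.3] t 0.72
```

Request:
step_arm:
  increments:
    - {"delta_pos": [1.1,-6.0,0.4],"dr": [0,0,0],"fingers": -1}
    - {"delta_pos": [2.2,-12,0.8],"dr": [0,0,0],"fingers": -1}
    - {"delta_pos": [3.3,-18,1.2],"dr": [0,0,0],"fingers": -1}
    - {"delta_pos": [4.4,-24,1.6],"dr": [0,0,0],"fingers": -1}
    - {"delta_pos": [4.5,-24.8,1.7],"dr": [0,0,0],"fingers": -1}

```text
time: 1.35
tool_pos: [0.4325, 0.0138, 0.1991]
tool_rot: [-3.141, 0.001, -0.257]
contact_force: [-0.0, 0.2, 0.4]
opening: 0.0919
grip_force: 0.0
```

```bash
python3 -c "
from h import *
p,im=snap('wrist','pics/w1.png'); np.save('w1T.npy',p['T'])
s=robot.observe();print(s['tool_pos'],s['tool_rot'],p['K'][0,0])"
```

```text
[0.43223921 0.0127593  0.19910208] [-3.14154524e+00  1.20439724e-03 -2.58202461e-01] 309.1100046834808
```

View pics/w1.png

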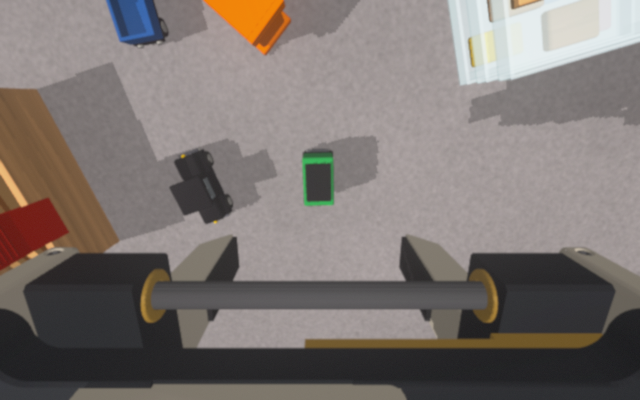

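The wrist view shows the tender nearly aligned, with its top at cols 303–334, rows 153–206. The shunter is at the left, with its lamps at (182,156) and (215,222).

```bash
python3 -c "
from h import *
p=viewer.camera_params('wrist')
c=np.array([ray(p,u,v,.049) for u,v in [(304,153),(333,153),(334,206),(303,206)]]);print(c.round(4),c.mean(0))
a,b=(c[0]+c[1])/2,(c[2]+c[3])/2; y=np.degrees(np.arctan2(*(a-b)[1::-1]));print(y)
a,b=[ray(p,*u,.03) for u in [(182,156),(215,222)]];print('sh',a,b,(a+b)/2,np.degrees(np.arctan2(*(a-b)[1::-1])))
go([*c.mean(0)[:2],.016],y)
"
```

```text
[[ 0.4666  0.0183  0.049 ]
 [ 0.4592 -0.0097  0.049 ]
 [ 0.4047  0.0027  0.049 ]
 [ 0.413   0.0343  0.049 ]] [0.43588591 0.01138675 0.049     ]
-14.76711905019901
sh [0.49377582 0.14607602 0.03      ] [0.41391645 0.13872609 0.03      ] [0.45384613 0.14240105 0.03      ] 5.258452878031936
delta_pos [ 0.41  0.04 18.31] dr [-0.   0.1 -0. ] t 1.4
```

Request:
step_arm:
  increments:
    - {"delta_pos": [0.2,0,5],"dr": [0,0,0],"fingers": -1}
    - {"delta_pos": [0.3,0,10],"dr": [0,0,0],"fingers": -1}
    - {"delta_pos": [0.3,0,14.5],"dr": [0,0,0],"fingers": -0.5}
    - {"delta_pos": [0.3,0,17.3],"dr": [0,0,0],"fingers": -0.3}
    - {"delta_pos": [0.3,0,17.8],"dr": [0,0,0],"fingers": 0}

```text
time: 2.02
tool_pos: [0.4335, 0.0086, 0.0204]
tool_rot: [3.141, 0.004, -0.264]
contact_force: [0.1, 0.1, 0.7]
opening: 0.0666
grip_force: 0.0
```

Request:
step_arm:
  increments:
    - {"delta_pos": [0,0,0],"dr": [0,0,0],"fingers": 1}
    - {"delta_pos": [0,0,0],"dr": [0,0,0],"fingers": 1}
    - {"delta_pos": [0,0,0],"dr": [0,0,0],"fingers": 1}
    - {"delta_pos": [0,0,0],"dr": [0,0,0],"fingers": 1}
    - {"delta_pos": [0,0,-2],"dr": [0,0,0],"fingers": 1}

```text
time: 2.65
tool_pos: [0.4341, 0.0099, 0.0413]
tool_rot: [3.141, 0.002, -0.262]
contact_force: [0.3, -0.3, -1.4]
opening: 0.0322
grip_force: 10.0
```

```bash
python3 -c "
from h import *
go([.514,-.191,.20],-88)"
```

```text
delta_pos [ 12.88  17.34 -15.89] dr [ 0.1  0.1 73. ] t 2.65
```

Request:
step_arm:
  increments:
    - {"delta_pos": [0,0,-5],"dr": [0,0,5],"fingers": 1}
    - {"delta_pos": [1.5,2,-10],"dr": [0,0,15],"fingers": 1}
    - {"delta_pos": [4,5.3,-14],"dr": [0,0,25],"fingers": 1}
    - {"delta_pos": [7,9.4,-15.9],"dr": [0,0,35],"fingers": 1}
    - {"delta_pos": [10,13.5,-15.9],"dr": [0,0,45],"fingers": 1}

```text
time: 3.28
tool_pos: [0.4978, -0.1481, 0.203]
tool_rot: [-3.139, -0.004, -1.053]
contact_force: [0.7, 1.1, -0.7]
opening: 0.0319
grip_force: 10.0
```

```bash
python3 -c "
from h import *
go([.514,-.191,.20],-88)"
```

```text
delta_pos [4.53 0.71 0.31] dr [-0.2 -0.2 27.7] t 3.27
```

Request:
step_arm:
  increments:
    - {"delta_pos": [1.5,0.2,0],"dr": [0,0,9],"fingers": 1}
    - {"delta_pos": [3,0.5,0],"dr": [0,0,18],"fingers": 1}
    - {"delta_pos": [4.5,0.7,0],"dr": [0,0,27.7],"fingers": 1}
    - {"delta_pos": [4.5,0.7,0],"dr": [0,0,27.7],"fingers": 1}
    - {"delta_pos": [4.5,0.7,0],"dr": [0,0,27.7],"fingers": 1}

```text
time: 3.9
tool_pos: [0.5126, -0.1884, 0.2006]
tool_rot: [3.141, 0.0, -1.528]
contact_force: [-0.0, -0.1, -0.8]
opening: 0.0321
grip_force: 10.0
```

```bash
python3 -c "
from h import *
p,im=snap('wrist','pics/w2.png')
s=robot.observe();print(s['tool_pos'],s['tool_rot'],s['grip_force'])"
```

```text
[ 0.51266752 -0.18830965  0.2006582 ] [ 3.14113811e+00  3.69549492e-04 -1.52801937e+00] 9.999568909406662
```

View pics/w2.png

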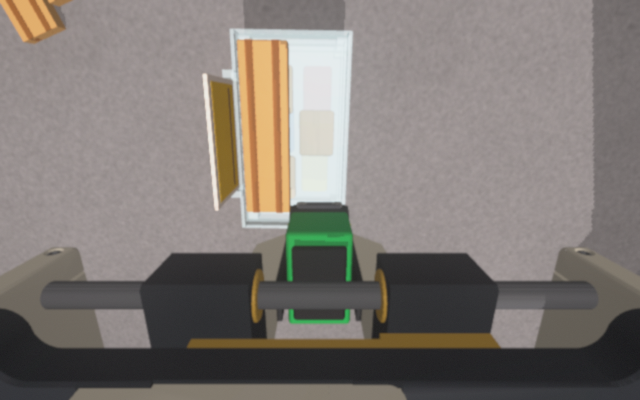

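The wrist view shows the tray rim corners at (231,30), (352,31) and (243,227). The card's top edge runs (206,75)–(217,209). The track spans cols 237–290, rows 40–213, and the strip is empty.

```bash
python3 -c "
from h import *
p=viewer.camera_params('wrist')
P=lambda u,v,z:ray(p,u,v,z)[:2]
y=lambda d:np.degrees(np.arctan2(-d[0],d[1]))
rim=[P(231,30,.095),P(352,31,.095),P(243,227,.095)];print('rim',np.round(rim,4)); print('c',(rim[1]+rim[2])/2,'yaw',y(rim[2]-rim[0]),'len',np.linalg.norm(rim[2]-rim[0]),np.linalg.norm(rim[1]-rim[0]))
c=[P(206.5,75,.149),P(217,209,.149)];print('card',np.round(c,4),np.mean(c,0),y(c[1]-c[0]),np.linalg.norm(c[1]-c[0]))
t=[P(237,40,.091),P(288,40,.091),P(290,213,.091),P(246,212,.091)];print('track',np.round(t,4),np.mean(t,0),y(t[2]-t[1]))
"
```

```text
rim [[ 0.5853 -0.3189]
 [ 0.493  -0.3223]
 [ 0.581  -0.1567]]
c [ 0.53701773 -0.2394615 ] yaw 1.5148397115135037 len 0.1623045078319463 0.09230942988072625
card [[ 0.5876 -0.2828]
 [ 0.5859 -0.1932]] [ 0.58674849 -0.23797145] 1.0743135867437612 0.08965292843540582
track [[ 0.5819 -0.3128]
 [ 0.5421 -0.3146]
 [ 0.5383 -0.1708]
 [ 0.5788 -0.17  ]] [ 0.56030535 -0.24205311] 1.5168278073977173
```

```bash
python3 -c "
from h import *
p=viewer.camera_params('wrist')
c=np.array([ray(p,u,v,.228)[:2] for u,v in [(289,237),(352,237),(350,322),(290,322)]]);s=robot.observe()
print(c.round(4),c.mean(0)-s['tool_pos'][:2])
go([.5147,-.192,.1005],-88.4)
"
```

```text
[[ 0.5272 -0.21  ]
 [ 0.4982 -0.2113]
 [ 0.4957 -0.1645]
 [ 0.526  -0.1631]] [-0.0008856  0.0010873]
delta_pos [ 0.38 -0.19 10.02] dr [0.  0.  0.9] t 3.95
```

Request:
step_arm:
  increments:
    - {"delta_pos": [0.5,-0.2,0.5],"dr": [0,0,0.9],"fingers": 1}
    - {"delta_pos": [0.5,-0.2,4],"dr": [0,0,0.9],"fingers": 1}
    - {"delta_pos": [0.5,-0.2,7],"dr": [0,0,0.9],"fingers": 1}
    - {"delta_pos": [0.5,-0.2,9],"dr": [0,0,0.9],"fingers": 1}
    - {"delta_pos": [0.5,-0.2,9.7],"dr": [0,0,0.9],"fingers": 1}

```text
time: 4.58
tool_pos: [0.5145, -0.1935, 0.1023]
tool_rot: [3.139, 0.001, -1.546]
contact_force: [0.3, -0.5, -0.9]
opening: 0.032
grip_force: 10.0
```

Request:
step_arm:
  increments:
    - {"delta_pos": [0,0,0.1],"dr": [0,0,0],"fingers": 1}
    - {"delta_pos": [0,0,0.2],"dr": [0,0,0],"fingers": 1}
    - {"delta_pos": [0,0,0.3],"dr": [0,0,0],"fingers": 1}
    - {"delta_pos": [0,0,0.35],"dr": [0,0,0],"fingers": 1}
    - {"delta_pos": [0,0,0.4],"dr": [0,0,0],"fingers": 1}

```text
time: 5.2
tool_pos: [0.5157, -0.1942, 0.1014]
tool_rot: [-3.14, -0.001, -1.547]
contact_force: [-3.3, 1.3, 11.4]
opening: 0.0319
grip_force: 10.0
```

Request:
step_arm:
  increments:
    - {"delta_pos": [0,0,-0.2],"dr": [0,0,0],"fingers": 0.1}
    - {"delta_pos": [0,0,-0.2],"dr": [0,0,0],"fingers": -0.1}
    - {"delta_pos": [0,0,-0.2],"dr": [0,0,0],"fingers": -0.1}
    - {"delta_pos": [0,0,-3],"dr": [0,0,0],"fingers": -0.1}
    - {"delta_pos": [0,0,-8],"dr": [0,0,0],"fingers": -0.1}

```text
time: 5.82
tool_pos: [0.5141, -0.1934, 0.1787]
tool_rot: [3.137, 0.002, -1.547]
contact_force: [0.4, -0.2, -0.4]
opening: 0.0507
grip_force: 0.0
```

```bash
python3 -c "
from h import *
go([.454,.1415,.20],5)"
```

```text
delta_pos [-33.63   5.21  -2.03] dr [  0.1   0.3 -93.6] t 5.83
```

Request:
step_arm:
  increments:
    - {"delta_pos": [-3.5,0.5,-1],"dr": [0,0,-10],"fingers": -0.6}
    - {"delta_pos": [-7,1,-2],"dr": [0,0,-20],"fingers": -1}
    - {"delta_pos": [-11,1.5,-2],"dr": [0,0,-30],"fingers": -1}
    - {"delta_pos": [-15,2.3,-2],"dr": [0,0,-40],"fingers": -1}
    - {"delta_pos": [-19,3,-2],"dr": [0,0,-50],"fingers": -1}

```text
time: 6.45
tool_pos: [0.4802, -0.0035, 0.1996]
tool_rot: [3.142, 0.0, -0.669]
contact_force: [0.1, -0.4, 0.8]
opening: 0.0911
grip_force: 0.0
```

```bash
python3 -c "
from h import *
go([.454,.1415,.20],5)"
```

```text
delta_pos [-11.04  -9.76  -0.04] dr [  0.    0.  -43.3] t 6.45
```

Request:
step_arm:
  increments:
    - {"delta_pos": [-3,-2.6,0],"dr": [0,0,-10],"fingers": -1}
    - {"delta_pos": [-6,-5.2,0],"dr": [0,0,-20],"fingers": -1}
    - {"delta_pos": [-9,-8,0],"dr": [0,0,-30],"fingers": -1}
    - {"delta_pos": [-11,-9.7,0],"dr": [0,0,-40],"fingers": -1}
    - {"delta_pos": [-11,-9.7,0],"dr": [0,0,-43.3],"fingers": -1}

```text
time: 7.08
tool_pos: [0.4546, 0.1415, 0.1995]
tool_rot: [-3.141, 0.0, 0.088]
contact_force: [-0.3, -0.6, -0.1]
opening: 0.092
grip_force: 0.0
```

```bash
python3 -c "
from h import *
go([.454,.1415,.20],5)
p,im=snap('wrist','pics/w3.png')"
```

```text
delta_pos [-0.06 -0.01 -0.05] dr [-0.  0.  0.] t 7.08
```

View pics/w3.png

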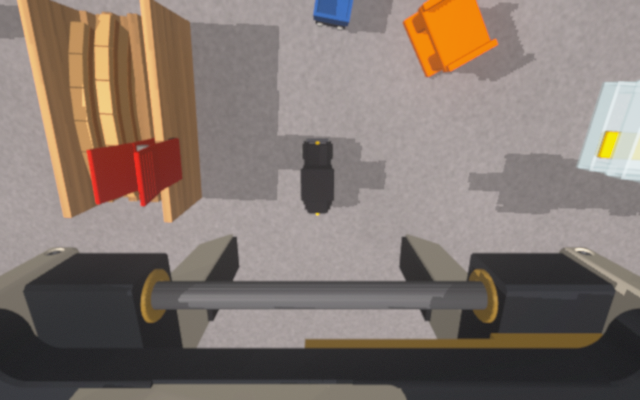

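The shunter is centred, with lamps at (318,142) and (317,214). The clip's handle top edges run (90,150)–(97,203) and (135,153)–(139,205).

```bash
python3 -c "
from h import *
p=viewer.camera_params('wrist')
a,b=[ray(p,*u,.03) for u in [(317.5,142),(317.5,214)]];print('sh',a,b,(a+b)/2,np.degrees(np.arctan2(*(a-b)[1::-1])))
e=[ray(p,*u,.05) for u in [(301,185),(334,185)]];print(e)
c=np.array([ray(p,*u,.148) for u in [(90,150),(97,203),(135,153),(139,205)]]);print('clip',c.round(4),c.mean(0))
q=np.array([ray(p,*u,.08) for u in [(148,0),(171,220)]]);print('panel outer',q.round(4))
"
```

```text
sh [0.4948128  0.14485354 0.03      ] [0.4145744  0.13781508 0.03      ] [0.4546936  0.14133431 0.03      ] 5.013116402980435
[array([0.45215198, 0.15808016, 0.05      ]), array([0.4551503 , 0.12428349, 0.05      ])]
clip [[0.4907 0.2985 0.148 ]
 [0.4528 0.2985 0.148 ]
 [0.4914 0.2684 0.148 ]
 [0.4539 0.2689 0.148 ]] [0.47221468 0.28356291 0.148     ]
panel outer [[0.5991 0.2869 0.08  ]
 [0.4146 0.279  0.08  ]]
```

Request:
step_arm:
  increments:
    - {"delta_pos": [0,0,5],"dr": [0,0,0],"fingers": -1}
    - {"delta_pos": [0,0,10],"dr": [0,0,0],"fingers": -1}
    - {"delta_pos": [0,0,14.5],"dr": [0,0,0],"fingers": -0.5}
    - {"delta_pos": [0,0,17.3],"dr": [0,0,0],"fingers": -0.3}
    - {"delta_pos": [0,0,17.8],"dr": [0,0,0],"fingers": 0}
  newtons: 15

```text
time: 7.75
tool_pos: [0.4541, 0.1393, 0.0201]
tool_rot: [3.141, 0.004, 0.08]
contact_force: [-0.6, -0.4, 0.6]
opening: 0.0662
grip_force: 0.0
```

Request:
step_arm:
  increments:
    - {"delta_pos": [0,0,0],"dr": [0,0,0],"fingers": 1}
    - {"delta_pos": [0,0,0],"dr": [0,0,0],"fingers": 1}
    - {"delta_pos": [0,0,0],"dr": [0,0,0],"fingers": 1}
    - {"delta_pos": [0,0,0],"dr": [0,0,0],"fingers": 1}
    - {"delta_pos": [0,0,-2],"dr": [0,0,0],"fingers": 1}

```text
time: 8.38
tool_pos: [0.4542, 0.1395, 0.0412]
tool_rot: [3.141, 0.003, 0.082]
contact_force: [-0.0, -0.7, -1.8]
opening: 0.0336
grip_force: 15.0
```

```bash
python3 -c "
from h import *
go([.5174,-.2715,.20],-88.4)"
```

```text
delta_pos [  2.9   41.49 -15.88] dr [ 0.1  0.1 93.1] t 8.38
```

Request:
step_arm:
  increments:
    - {"delta_pos": [0,1,-5],"dr": [0,0,9],"fingers": 1}
    - {"delta_pos": [0.2,4,-10],"dr": [0,0,19],"fingers": 1}
    - {"delta_pos": [0.6,8,-14],"dr": [0,0,29],"fingers": 1}
    - {"delta_pos": [1,13,-15.9],"dr": [0,0,39],"fingers": 1}
    - {"delta_pos": [1.3,18,-15.9],"dr": [0,0,49],"fingers": 1}

```text
time: 9.0
tool_pos: [0.4837, -0.0402, 0.2027]
tool_rot: [-3.139, -0.004, -0.779]
contact_force: [1.2, -0.3, -1.6]
opening: 0.0336
grip_force: 15.0
```

```bash
python3 -c "
from h import *
go([.5169,-.2716,.20],-88.4)"
```

```text
delta_pos [18.62 14.14  0.31] dr [-0.2 -0.2 43.8] t 9.0
```

Request:
step_arm:
  increments:
    - {"delta_pos": [4.5,3.5,0],"dr": [0,0,10],"fingers": 1}
    - {"delta_pos": [9,7,0.2],"dr": [0,0,20],"fingers": 1}
    - {"delta_pos": [13.7,10.5,0.2],"dr": [0,0,30],"fingers": 1}
    - {"delta_pos": [17.5,13.3,0.2],"dr": [0,0,39],"fingers": 1}
    - {"delta_pos": [18.6,14.1,0.2],"dr": [0,0,43.6],"fingers": 1}

```text
time: 9.62
tool_pos: [0.517, -0.2724, 0.1981]
tool_rot: [3.141, -0.0, -1.541]
contact_force: [0.7, 0.7, -1.4]
opening: 0.0337
grip_force: 15.0
```

Request:
step_arm:
  increments:
    - {"delta_pos": [0,0,0],"dr": [0,0,0],"fingers": 1}
    - {"delta_pos": [0,0,0],"dr": [0,0,0],"fingers": 1}
    - {"delta_pos": [0,0,0],"dr": [0,0,0],"fingers": 1}
    - {"delta_pos": [0,0,0],"dr": [0,0,0],"fingers": 1}
    - {"delta_pos": [0,0,0],"dr": [0,0,0],"fingers": 1}

```text
time: 10.25
tool_pos: [0.5175, -0.269, 0.1989]
tool_rot: [-3.141, -0.0, -1.534]
contact_force: [-0.4, 0.1, -1.6]
opening: 0.0338
grip_force: 15.0
```

```bash
python3 -c "
from h import *
go([.5169,-.2716,.1005],-88.4)
p,im=snap('top','pics/t4.png');cv2.imwrite('pics/t4z.png',cv2.resize(im[170:240,350:450,::-1],None,fx=5,fy=5,interpolation=cv2.INTER_CUBIC))
p,im2=snap('wrist','pics/w4.png')
a=cv2.resize(im[170:240,350:450,::-1],(640,448),interpolation=cv2.INTER_CUBIC)[:200]
cv2.imwrite('pics/m4.png',np.vstack([a,im2[:,:,::-1]]))
s=robot.observe();print(s['tool_pos'])
"
```

```text
delta_pos [0.25 0.07 9.84] dr [-0.  -0.   0.5] t 10.25
[ 0.51746077 -0.26927229  0.19879932]
```

View pics/m4.png

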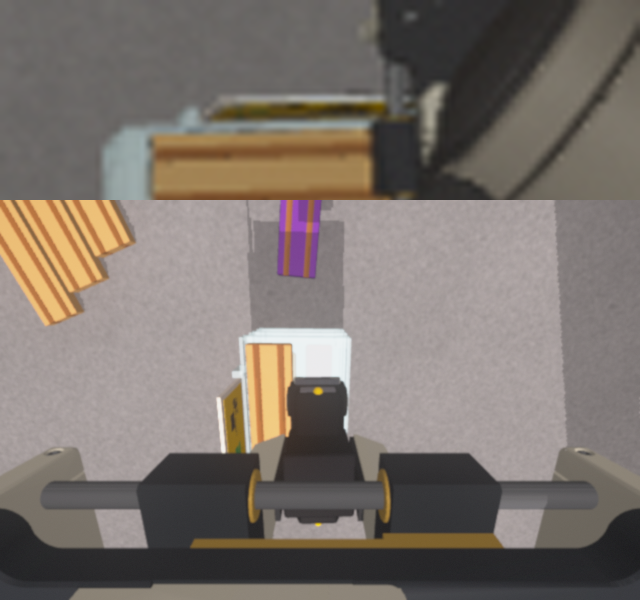

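Request:
step_arm:
  increments:
    - {"delta_pos": [0.2,0.1,0.5],"dr": [0,0,0.5],"fingers": 1}
    - {"delta_pos": [0.2,0.1,4],"dr": [0,0,0.5],"fingers": 1}
    - {"delta_pos": [0.2,0.1,7],"dr": [0,0,0.5],"fingers": 1}
    - {"delta_pos": [0.2,0.1,9],"dr": [0,0,0.5],"fingers": 1}
    - {"delta_pos": [0.2,0.1,9.6],"dr": [0,0,0.5],"fingers": 1}

```text
time: 10.98
tool_pos: [0.5157, -0.2711, 0.1012]
tool_rot: [3.139, 0.002, -1.544]
contact_force: [-1.4, 3.5, 10.5]
opening: 0.0336
grip_force: 15.0
```

Request:
step_arm:
  increments:
    - {"delta_pos": [0,0,0.05],"dr": [0,0,0],"fingers": 1}
    - {"delta_pos": [0,0,0.1],"dr": [0,0,0],"fingers": 1}
    - {"delta_pos": [0,0,0.15],"dr": [0,0,0],"fingers": 1}
    - {"delta_pos": [0,0,0.2],"dr": [0,0,0],"fingers": 1}
    - {"delta_pos": [0,0,0.25],"dr": [0,0,0],"fingers": 1}

```text
time: 11.6
tool_pos: [0.517, -0.2718, 0.1013]
tool_rot: [-3.14, -0.001, -1.543]
contact_force: [-0.5, 0.7, 7.6]
opening: 0.0332
grip_force: 15.0
```

Seated. I'll release it, rise and look.

Request:
step_arm:
  increments:
    - {"delta_pos": [0,0,-0.1],"dr": [0,0,0],"fingers": 0.1}
    - {"delta_pos": [0,0,-0.1],"dr": [0,0,0],"fingers": -0.1}
    - {"delta_pos": [0,0,-0.1],"dr": [0,0,0],"fingers": -0.1}
    - {"delta_pos": [0,0,-3],"dr": [0,0,0],"fingers": -0.1}
    - {"delta_pos": [0,0,-8],"dr": [0,0,0],"fingers": -0.1}

```text
time: 12.22
tool_pos: [0.5155, -0.2708, 0.1791]
tool_rot: [3.138, 0.003, -1.543]
contact_force: [1.2, -0.4, -0.0]
opening: 0.0505
grip_force: 0.0
```

Request:
step_arm:
  increments:
    - {"delta_pos": [-4,0,-3],"dr": [0,0,-10],"fingers": -0.6}
    - {"delta_pos": [-8,0,-5],"dr": [0,0,-20],"fingers": -1}
    - {"delta_pos": [-13,0,-5],"dr": [0,0,-30],"fingers": -1}
    - {"delta_pos": [-18,0,-5],"dr": [0,0,-40],"fingers": -1}
    - {"delta_pos": [-23,0,-5],"dr": [0,0,-50],"fingers": -1}

```text
time: 12.85
tool_pos: [0.5099, -0.0401, 0.2302]
tool_rot: [-3.142, -0.0, -0.665]
contact_force: [1.0, 0.1, 0.6]
opening: 0.0904
grip_force: 0.0
```

```bash
python3 -c "
from h import *
go([.472,.240,.25],4)
p,im=snap('top','pics/t5.png')
p,im2=snap('scene','pics/s5.png')
f=lambda i:cv2.resize(i[:,:,::-1],None,fx=5,fy=5,interpolation=cv2.INTER_CUBIC)
cv2.imwrite('pics/m5.png',np.vstack([f(im[175:230,355:440]),f(im2[195:255,215:300])]))
"
```

```text
delta_pos [-20.27 -19.7   -1.98] dr [  0.   -0.  -42.1] t 12.85
```

View pics/m5.png

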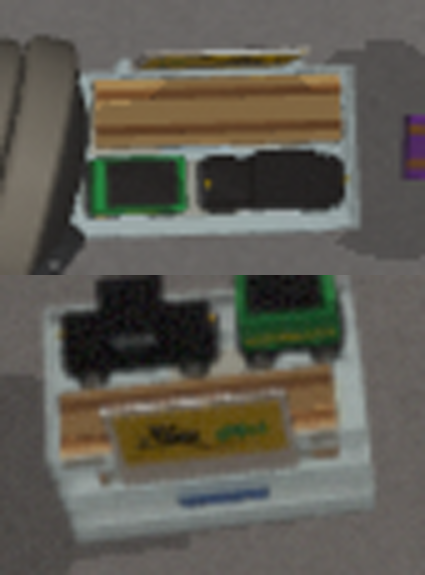

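The shunter and tender stand upright in the strip with a clear gap between them. Next is the clip: hover above it and look.

```bash
python3 -c "
from h import *
go([.472,.28,.23],3)"
```

```text
delta_pos [-22.5  -22.71   0.08] dr [ -0.1   0.  -41. ] t 12.95
```

Request:
step_arm:
  increments:
    - {"delta_pos": [-4.2,-4.3,0],"dr": [0,0,-9],"fingers": -1}
    - {"delta_pos": [-8.4,-8.5,0],"dr": [0,0,-18],"fingers": -1}
    - {"delta_pos": [-12.6,-12.8,0],"dr": [0,0,-27],"fingers": -1}
    - {"delta_pos": [-17,-17.1,0],"dr": [0,0,-36],"fingers": -1}
    - {"delta_pos": [-20,-20.2,0],"dr": [0,0,-41],"fingers": -1}

```text
time: 13.58
tool_pos: [0.4788, 0.2427, 0.2301]
tool_rot: [3.141, -0.0, 0.048]
contact_force: [0.1, -0.8, 0.6]
opening: 0.0916
grip_force: 0.0
```

```bash
python3 -c "
from h import *
go([.472,.28,.23],3)"
```

```text
delta_pos [-0.5  -3.76  0.01] dr [ 0.  -0.  -0.2] t 13.57
```

Request:
step_arm:
  increments:
    - {"delta_pos": [-0.3,-2,0],"dr": [0,0,0],"fingers": -1}
    - {"delta_pos": [-0.5,-3.7,0],"dr": [0,0,0],"fingers": -1}
    - {"delta_pos": [-0.5,-3.7,0],"dr": [0,0,0],"fingers": -1}
    - {"delta_pos": [-0.5,-3.7,0],"dr": [0,0,0],"fingers": -1}
    - {"delta_pos": [-0.5,-3.7,0],"dr": [0,0,0],"fingers": -1}

```text
time: 14.2
tool_pos: [0.4727, 0.2767, 0.2303]
tool_rot: [3.141, -0.0, 0.043]
contact_force: [-0.4, -0.2, -0.3]
opening: 0.0919
grip_force: 0.0
```

```bash
python3 -c "
from h import *
p,im=snap('wrist','pics/w6.png')
cv2.imwrite('pics/w6z.png',cv2.resize(im[50:300,180:460,::-1],None,fx=2.4,fy=2.4,interpolation=cv2.INTER_CUBIC))
s=robot.observe();print(s['tool_pos'],s['tool_rot'])"
```

```text
[0.47269491 0.27683884 0.23026517] [ 3.14136820e+00 -1.29067108e-04  4.34191489e-02]
```

View pics/w6z.png

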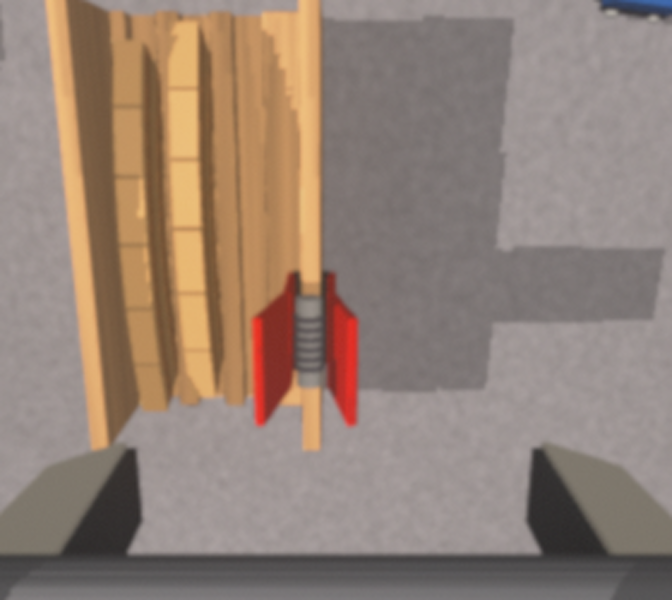

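The zoomed wrist view shows the handle tops' outer edges at zoom x 253–257 and 357, rows 317–425. The pin is at about (310,340).

```bash
python3 -c "
from h import *
p=viewer.camera_params('wrist')
c=np.array([ray(p,180+X/2.4,50+Y/2.4,.148) for X,Y in [(253,317),(257,425),(357,317),(357,425)]]);print(c.round(4),c.mean(0))
print(ray(p,180+310/2.4,50+340/2.4,.106))
q=np.array([ray(p,180+X/2.4,50+Y/2.4,.08) for X,Y in [(310,20),(312,450)]]);print(q)
m=c.mean(0); go([m[0],m[1],.119],3.3)
"
```

```text
[[0.4909 0.3037 0.148 ]
 [0.4521 0.3018 0.148 ]
 [0.4924 0.269  0.148 ]
 [0.4536 0.2669 0.148 ]] [0.47225677 0.2853759  0.148     ]
[0.47147934 0.28519325 0.106     ]
[[0.59077397 0.29009386 0.08      ]
 [0.41201309 0.28295804 0.08      ]]
delta_pos [-1.000e-02 -8.600e-01  1.113e+01] dr [ 0.  -0.  -0.8] t 14.25
```

Request:
step_arm:
  increments:
    - {"delta_pos": [0,-0.85,0.5],"dr": [0,0,0],"fingers": -1}
    - {"delta_pos": [0,-0.85,4],"dr": [0,0,0],"fingers": -1}
    - {"delta_pos": [0,-0.85,8],"dr": [0,0,0],"fingers": -0.6}
    - {"delta_pos": [0,-0.85,11],"dr": [0,0,0],"fingers": -0.3}
    - {"delta_pos": [0,-0.85,11.3],"dr": [0,0,0],"fingers": -0.1}
  newtons: 30

```text
time: 14.88
tool_pos: [0.4706, 0.2859, 0.115]
tool_rot: [3.14, 0.005, 0.045]
contact_force: [1.1, 0.8, -0.4]
opening: 0.0664
grip_force: 0.0
```

Request:
step_arm:
  increments:
    - {"delta_pos": [0,0,0],"dr": [0,0,0],"fingers": 0}
    - {"delta_pos": [0,0,0],"dr": [0,0,0],"fingers": 0.3}
    - {"delta_pos": [0,0,0],"dr": [0,0,0],"fingers": 0.6}
    - {"delta_pos": [0,0,0],"dr": [0,0,0],"fingers": 1}
    - {"delta_pos": [0,0,0],"dr": [0,0,0],"fingers": 1}

```text
time: 15.5
tool_pos: [0.472, 0.2862, 0.1174]
tool_rot: [-3.142, -0.0, 0.045]
contact_force: [-0.5, -0.7, -0.9]
opening: 0.0212
grip_force: 30.0
```

Request:
step_arm:
  increments:
    - {"delta_pos": [0,0,-0.5],"dr": [0,0,0],"fingers": 1}
    - {"delta_pos": [0,0,-2],"dr": [0,0,0],"fingers": 1}
    - {"delta_pos": [0,0,-5],"dr": [0,0,0],"fingers": 1}
    - {"delta_pos": [0,0,-9],"dr": [0,0,0],"fingers": 1}
    - {"delta_pos": [0,0,-13],"dr": [0,0,0],"fingers": 1}

```text
time: 16.12
tool_pos: [0.4719, 0.2862, 0.2496]
tool_rot: [-3.141, -0.001, 0.045]
contact_force: [-0.4, -0.2, -0.5]
opening: 0.0214
grip_force: 30.0
```

```bash
python3 -c "
from h import *
go([.5867,-.238,.25],-88.4)"
```

```text
delta_pos [ 9.110e+00  5.288e+01 -5.000e-02] dr [-0.1 -0.  91. ] t 16.12
```

Request:
step_arm:
  increments:
    - {"delta_pos": [0.8,4,0],"dr": [0,0,9],"fingers": 1}
    - {"delta_pos": [1.7,9,0],"dr": [0,0,18],"fingers": 1}
    - {"delta_pos": [2.6,14,0],"dr": [0,0,28],"fingers": 1}
    - {"delta_pos": [3.5,19,0],"dr": [0,0,38],"fingers": 1}
    - {"delta_pos": [4.3,24,0],"dr": [0,0,48],"fingers": 1}

```text
time: 16.75
tool_pos: [0.5261, 0.0468, 0.2485]
tool_rot: [-3.14, -0.001, -0.798]
contact_force: [0.0, -0.5, -0.7]
opening: 0.0214
grip_force: 30.0
```

```bash
python3 -c "
from h import *
go([.5867,-.238,.25],-88.4)"
```

```text
delta_pos [24.63 15.53 -0.13] dr [-0.1 -0.  42.7] t 16.75
```

Request:
step_arm:
  increments:
    - {"delta_pos": [4.9,3.1,0],"dr": [0,0,9],"fingers": 1}
    - {"delta_pos": [9.8,6.2,0],"dr": [0,0,18],"fingers": 1}
    - {"delta_pos": [14.7,9.3,0],"dr": [0,0,27],"fingers": 1}
    - {"delta_pos": [19.6,12.4,0],"dr": [0,0,36],"fingers": 1}
    - {"delta_pos": [23,14.5,0],"dr": [0,0,42.5],"fingers": 1}

```text
time: 17.38
tool_pos: [0.5839, -0.2199, 0.2483]
tool_rot: [-3.141, -0.001, -1.54]
contact_force: [0.2, 0.7, -0.2]
opening: 0.0214
grip_force: 30.0
```

```bash
python3 -c "
from h import *
go([.5867,-.238,.25],-88.4)"
```

```text
delta_pos [ 1.81 -0.22 -0.17] dr [-0.1 -0.1  0.1] t 17.38
```

Request:
step_arm:
  increments:
    - {"delta_pos": [1,-0.1,0],"dr": [0,0,0],"fingers": 1}
    - {"delta_pos": [1.8,-0.2,0.5],"dr": [0,0,0],"fingers": 1}
    - {"delta_pos": [1.8,-0.2,2],"dr": [0,0,0],"fingers": 1}
    - {"delta_pos": [1.8,-0.2,3],"dr": [0,0,0],"fingers": 1}
    - {"delta_pos": [1.8,-0.2,3],"dr": [0,0,0],"fingers": 1}

```text
time: 18.0
tool_pos: [0.586, -0.2339, 0.2159]
tool_rot: [3.139, 0.001, -1.533]
contact_force: [0.2, 0.6, 0.4]
opening: 0.0214
grip_force: 30.0
```

```bash
python3 -c "
from h import *
s=robot.observe();print(s['tool_pos'],s['tool_rot'])
p,w=snap('wrist','pics/w7.png'); print(viewer.camera_params('wrist')['T'].round(4).tolist())
p,sc=snap('scene','pics/s7.png')
a=cv2.resize(w[80:330,200:440],(432,450),interpolation=cv2.INTER_CUBIC)
b=cv2.resize(sc[180:260,205:305],(360,288),interpolation=cv2.INTER_CUBIC)
o=np.zeros((450,792,3),np.uint8);o[:,:432]=a;o[:288,432:]=b
cv2.imwrite('pics/m7.png',o[:,:,::-1])"
```

```text
[ 0.58603022 -0.23388359  0.21590866] [ 3.13932436e+00  1.39954874e-03 -1.53320668e+00]
[[-0.9993, -0.0363, -0.0117, 0.5894], [-0.0381, 0.9533, 0.2997, -0.3163], [0.0002, 0.2999, -0.954, 0.3744], [0.0, 0.0, 0.0, 1.0]]
```

View pics/m7.png

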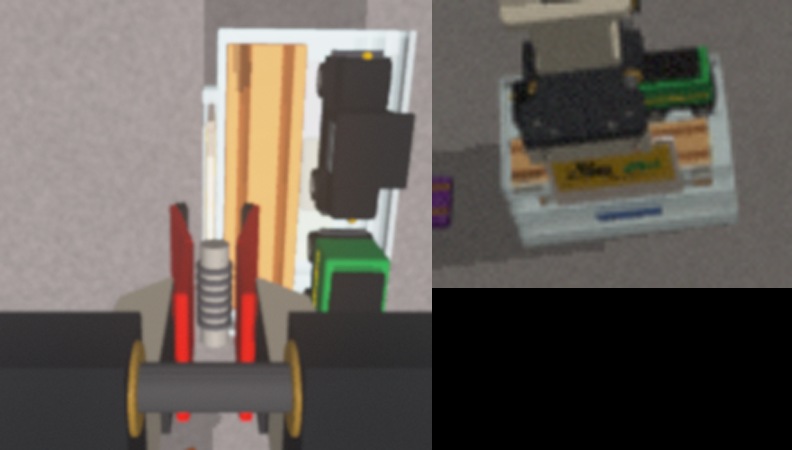

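The card's top edge is at composite x≈209.5. The jaws' inner faces are at about 187 and 243, so they straddle it, about 5 px off centre.

```bash
python3 -c "
from h import *
p=viewer.camera_params('wrist')
f=lambda X,Y,z:ray(p,200+X/1.8,80+Y/1.8,z).round(4)
print(f(210,115,.149),f(209.5,235,.149)); print('jaws',f(188,207,.161),f(243,207,.161), f(172,207,.161),f(259,207,.161)); print('pin',f(215,295,.205))
go([.5875,-.238,.184],-88.4)"
```

```text
[ 0.5901 -0.2868  0.149 ] [ 0.5885 -0.2354  0.149 ]
jaws [ 0.5976 -0.2513  0.161 ] [ 0.5755 -0.2521  0.161 ] [ 0.604  -0.2511  0.161 ] [ 0.5691 -0.2524  0.161 ]
pin [ 0.5861 -0.2342  0.205 ]
delta_pos [ 0.35 -0.07  3.33] dr [-0.  -0.   0.5] t 18.1
```

Request:
step_arm:
  increments:
    - {"delta_pos": [0.3,-0.2,0],"dr": [0,0,0.4],"fingers": 1}
    - {"delta_pos": [0.3,-0.2,0.5],"dr": [0,0,0.4],"fingers": 1}
    - {"delta_pos": [0.3,-0.2,1.5],"dr": [0,0,0.4],"fingers": 1}
    - {"delta_pos": [0.3,-0.2,2.5],"dr": [0,0,0.4],"fingers": 1}
    - {"delta_pos": [0.3,-0.2,3.2],"dr": [0,0,0.4],"fingers": 1}

```text
time: 18.73
tool_pos: [0.5883, -0.2379, 0.184]
tool_rot: [3.14, 0.001, -1.542]
contact_force: [-0.6, 0.4, -1.2]
opening: 0.0212
grip_force: 30.0
```

Request:
step_arm:
  increments:
    - {"delta_pos": [0,0,0],"dr": [0,0,0],"fingers": 1}
    - {"delta_pos": [0,0,0],"dr": [0,0,0],"fingers": 1}
    - {"delta_pos": [0,0,0],"dr": [0,0,0],"fingers": 1}
    - {"delta_pos": [0,0,0],"dr": [0,0,0],"fingers": 1}
    - {"delta_pos": [0,0,0],"dr": [0,0,0],"fingers": 1}

```text
time: 19.35
tool_pos: [0.5887, -0.2381, 0.1854]
tool_rot: [-3.141, -0.0, -1.542]
contact_force: [0.2, -0.1, -1.0]
opening: 0.0216
grip_force: 30.0
```

```bash
python3 -c "
from h import *
s=robot.observe();print(s['tool_pos'],s['contact_force'])
p,w=snap('wrist','pics/w8.png')
cv2.imwrite('pics/m8.png',cv2.resize(w[80:330,200:440,::-1],None,fx=2.4,fy=2.4,interpolation=cv2.INTER_CUBIC))"
```

```text
[ 0.58867454 -0.23807938  0.18538539] [ 0.19346261 -0.08486003 -0.95729097]
```

View pics/m8.png

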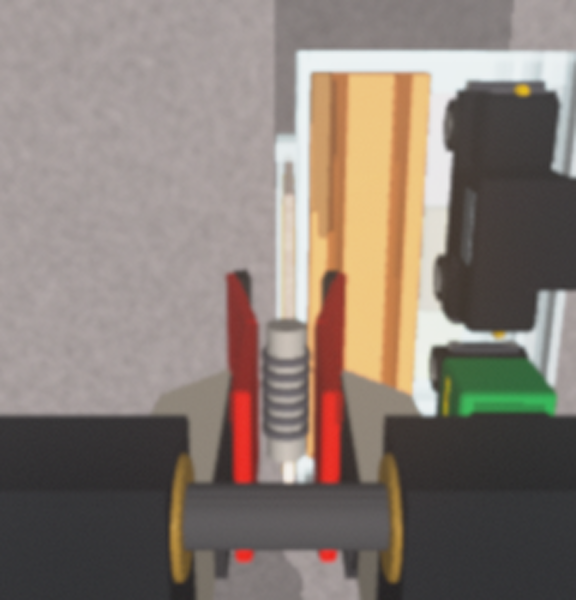

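The card edge (x≈288) sits centred between the jaws (250 and 322), with no contact force. I'll hand it in.

```bash
python3 -c "
from h import *
print(robot.hand_in())"
```

```text
the job is handed in; nothing more can be done
None
```

I handed the job in at about 19 s: the shunter and tender are packed upright in the top tier, and the red clip is held wide open, centred around the card's top edge with no contact force showing; the judge returned no verdict.

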